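Push the granite blank through the dust hatch

TASK

The pale granite blank and a dark basalt blank each lie on the feed deck of the green two-lane dust hatch, each in front of its own yellow gravity flap. With the fingertips, push the granite blank along its lane so that it swings its flap open and slides right through, down the ramp on the other side; then draw the fingers back so that the flap falls fully shut. Only push it, never pick it up, and leave the basalt blank, the other flap and everything else on the bench alone.

Things in the scene. Friction and masses are not known exactly. Their poses are not given: they have to be found in the camera images.
- hatch: Green two-lane dust hatch, fixed; place and yaw vary. Origin: on the bench below the middle of the line of the two flaps. x runs along the lanes from the feed deck (x<0, robot's side) through the flaps (x=0) to ramp and tray (x>0); y left, z up. Lanes 80 mm wide, centred on y=+50 and -50 mm; rails 20 mm (middle, y=0) and 12 mm (outer) wide, their tops 99 mm above the bench.
- deck_end (a point): Middle of the far edge of the flat feed deck, 10 mm past the flap line, 85 mm above the bench like all the deck (hatch x -200 to +10 mm). Beyond it a slick blue ramp falls 36 degrees, 100 mm long in x, to a slick blue tray 12 mm above the bench, end wall at x=270. A blank slides down by itself once its middle is past this edge: push its rear face to within 15 mm of the flap line.
- lintel_top (a point): Middle of the top of the dark lintel over the flap line, 154 mm above the bench; the lintel spans x -6 to +6 mm and y -102 to +102 mm of the hatch, and a clear cover of the same top height with side walls goes on behind it to x=135 mm. The way in under it is only open where a flap swings.
- flap_left (a joint): Angle (rad) of the yellow flap of the left lane (hatch y=+50 mm): 0 hanging shut, grows as its lower edge swings to hatch +x, one way only, up to 1.4. Axle 145 mm above the bench at x=0; 76 mm wide, 4 mm thick, lower edge 56 mm below the axle (4 mm over the deck). 120 g, lightly damped: falls shut by itself in about a second.
- flap_right (a joint): The same for the right lane (hatch y=-50 mm).
- flap_left_edge (a point): Middle of the lower edge of the left flap.
- flap_right_edge (a point): Middle of the lower edge of the right flap.
- granite: The pale grey speckled granite blank to be pushed through: 90 mm (its x) by 56 mm (its y) by 28 mm high, about 0.4 kg. Origin: centre of its underside. It starts flat on the feed deck in either lane, its x axis roughly along the lane, the nearer end about 130 to 165 mm before the flap line.
- basalt: The near-black basalt blank, same size, in the other lane: to be left alone. Origin: centre of its underside.
- star: Grey stone flower with five petals, 85 mm across, 26 mm high, lying on a pale timber block (160 by 220 by 75 mm) to the robot's left. Origin: centre of its underside. To be left alone.
- grinder: Angle grinder with dark handle and disc, 280 mm long, 76 mm high, lying on the bench to the robot's right. Leave alone.
- chisel: Steel stone chisel, 180 mm long, 16 mm high, lying on the bench to the right of the hatch. Origin under about its middle. Leave alone.

How it is judged:
On the way, in this order (a step that is already met when the one before it is completed fails the run):
1. the granite blank, flat on the deck, has pushed its own flap open (((value of joint flap_left above 0.25 rad and y of granite in the frame of hatch above 0 m) or (value of joint flap_right above 0.25 rad and y of granite in the frame of hatch below 0 m)) and x of granite in the frame of hatch between -0.045 and 0.03 m and z of granite in the frame of hatch above 0.07 m), for 0.05 s.
2. the granite blank has slid through and down the ramp (x of granite in the frame of hatch above 0.06 m and z of granite in the frame of hatch below 0.07 m), for 0.1 s.
At the end, for the whole second after the job is handed in: The granite blank rests on the ramp or in the catch tray beyond the flaps (its underside centre at least 60 mm past the flap line and below 70 mm above the bench), both flaps hang shut (within 0.06 rad), and the basalt blank is within 20 mm of where it was (all of step 2 and x of granite in the frame of hatch below 0.28 m and y of granite in the frame of hatch between -0.1 and 0.1 m and linear speed of granite below 0.02 m/s and value of joint each of flap_left, flap_right below 0.06 rad and distance of basalt from where it was at the start of the episode below 0.02 m); the robot touches nothing.
It fails at once if the granite blank is lifted off the deck (more than 30 mm) (z of granite in the frame of hatch above 0.115 m).
It fails at once if the basalt blank is pushed or lifted (more than 20 mm) (distance of basalt from where it was at the start of the episode above 0.02 m).
It fails at once if the flap of the basalt blank's lane is opened (more than 0.2 rad) ((value of joint flap_left above 0.2 rad and y of basalt in the frame of hatch above 0 m) or (value of joint flap_right above 0.2 rad and y of basalt in the frame of hatch below 0 m)).
It fails at once if something else on the bench is disturbed (moved more than 30 mm) (distance of any of star, grinder, chisel from where it was at the start of the episode above 0.03 m).
It also fails if it takes over 42 s, if anything falls off the work surface, if the arm or the gripper's body presses on something with over 40 N, if the wrist force passes 120 N, or if a joint passes its speed limit or range.

ROBOT

A 6-joint arm with a two-finger parallel gripper is mounted at the origin on the work surface. World frame = base frame: x ahead of the robot, y to its left, z up, the work surface at z = 0. Lengths are in m, angles in rad, forces in N, time in s.
With the tool pointing down it reaches from about 0.35 to 0.975 m from the base axis. Payload 4.9 kg.
Tool frame: the origin (TCP) lies at the very end of the fingers, on their centre line; the grasp point (between the pads) lies 19 mm behind it (grasp_offset is the distance from the TCP to the grasp point, in m); x points along the fingers, y is the direction in which the jaws open and shut, and the axes are right-handed (so a half turn about x gives the same grasp; the last joint's range is limited). The gripper opens to 85 mm and grips with 20 to 120 N. Pads are 22 mm wide; open, the fingers measure 114 mm over their backs; the gripper's body (76 mm by 85 mm) begins 54 mm behind the grasp point. The pads swing forward as they close: fully open they stand 13 mm farther back than shut.
Start: joints at [-1.294, 0.053, 1.613, -0, 1.476, -0.119], TCP at [0.241, -0.577, 0.21] pointing down, gripper open.
Joint ranges: [-3.01, 3.01], [-1.01, 2.22], [0.06, 2.58], [-1.02, 4.17], [0.09, 2.62], [-3.14, 3.14]. Speed limits (rad/s): [2.57, 2.57, 3.14, 3.14, 3.14, 3.14].

INTERFACE

Orientations are given as a rotation vector (axis times angle).
In Python, from station import get_obs, get_image, camera_model, finish_job, grasp_offset gives the robot as it stands.
- The arm moves only by the shell command python3 -m crank 'ROWS' [OPENING] [FORCE]. ROWS is JSON, a list that holds one entry, the list of rows, each a list of 4 numbers: the shift along the world's x, y, z in m, then the turn about the world's z in degrees. In form: [[[dx, dy, dz, turn], ...]]. A call has 1 to 5 rows; each row is the pose to reach, as a shift and turn from the pose commanded when the call began; what a row does not reach only later rows make up. A row lasts 1/12 s, in which the tool goes at most 41.7 mm and 7.16 degrees, less where a joint would pass 70% of its speed; a pose out of reach is approached as far as the arm can. A call with a gripper value outside its range is refused whole. OPENING is the opening, from 0 (shut) to 1 (fully open), set as the call begins (- or left out, the last holds). The fingers move at their own pace and stop on an object; FORCE is the grip in N (left out, the last holds). Time passes only in rows, so rows that repeat a pose let the fingers close. It gives the time, the measured TCP pose, the force and the opening at its end, in the units of the state.
- get_obs(): the state, without advancing time (a new reading comes with each control period).
- get_image(name): name is "scene" or "top"; returns (picture, depth): 480x640x3 uint8, red, green, blue; 480x640 float32, m along the optical axis (not along the pixel's ray), 0 where there is no reading.
- camera_model(name): a dict with "fx", "fy", "cx", "cy" (pixels), "xyz" and "attitude" of the camera in the world. Camera axes: x right, y down, z forward; pixel columns grow to the right and rows downward; lengths in m; the calibration is good to about 2 mm. A picture is of the moment at which its call begins. camera_model takes no time and is no camera call.
- finish_job(): hands the job in, once; it reports no verdict.
The state is a dict: "t": time; "q": joint angles; "dq": joint speeds; "effort": joint torques, N m; "tool_pos": TCP position; "tool_rot": TCP orientation; "contact_force": force on the tool from outside, world axes, zero at the start; "wrist_torque": the same for the moment, N m; "opening": finger opening in m.
Only numpy, scipy, OpenCV 4.12 (cv2) and the standard library are available. Lean on these libraries where they do the work, as an engineer would, in place of code of your own. Each camera call takes 0.05 s, during which the arm holds its last target.

## Working session

There is one attempt and no reset: what is moved stays moved. The work goes in short steps, Python scripts to look and compute and a shell command to move; the robot and the scene stay as the last step left them, time stands still between calls to the robot, and variables do not carry over. Pictures are saved under pics/ and viewed, and the job is handed in when it is done.

```bash
mkdir -p pics; ls; python3 - <<'E'
from station import *
import cv2,numpy as np
o=get_obs(); print({k:np.round(v,3) for k,v in o.items()})
for n in("scene","top"):
    im,d=get_image(n); cv2.imwrite(f"pics/{n}0.png",im[:,:,::-1]); np.save(f"pics/{n}0_d.npy",d); print(n,camera_model(n), (d>0).mean())
E
```

```text
pics
{'t': np.float64(0.0), 'q': array([-1.294,  0.053,  1.614,  0.   ,  1.476, -0.119]), 'dq': array([ 0.001, -0.001,  0.   , -0.002, -0.001,  0.001]), 'effort': array([ 1.0000e-03, -3.9368e+01, -3.7017e+01, -0.0000e+00,  7.0000e-03,
       -0.0000e+00]), 'tool_pos': array([ 0.241, -0.576,  0.209]), 'tool_rot': array([ 2.005,  0.404, -2.005]), 'contact_force': array([0.217, 0.048, 0.345]), 'wrist_torque': array([ 0.04 ,  0.003, -0.03 ]), 'opening': np.float64(0.086)}
scene {'fx': 526.0994703662549, 'fy': 526.0994703662549, 'cx': 321.6408626847175, 'cy': 238.11006801355177, 'xyz': array([1.81293249, 0.24557539, 0.92146426]), 'attitude': array([-1.47433625, -1.77338262,  0.99068475])} 0.9826106770833334
top {'fx': 493.5865951246439, 'fy': 493.5865951246439, 'cx': 320.659966856622, 'cy': 239.06748270882238, 'xyz': array([0.32430949, 0.01654068, 1.2702198 ]), 'attitude': array([-2.10238321,  2.11486473, -0.23463426])} 0.996123046875
```

View pics/scene0.png

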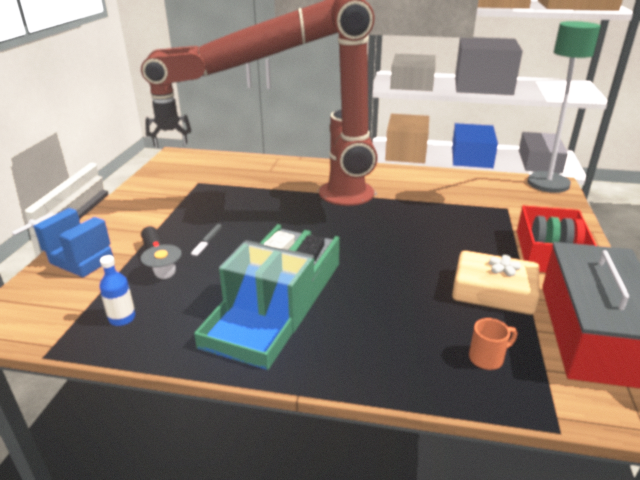

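View pics/top0.png

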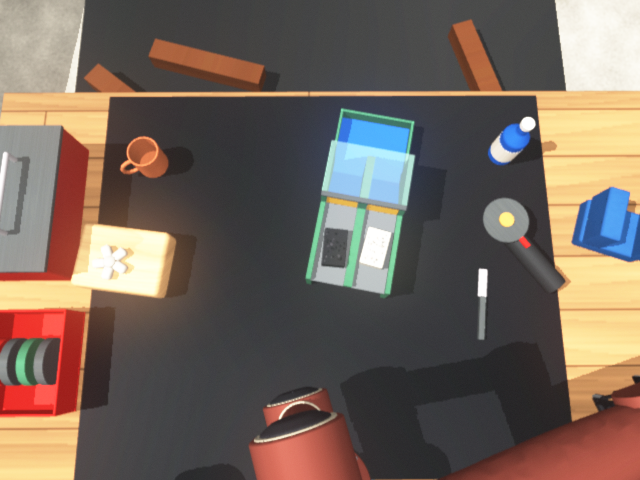

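The scene view shows the arm clear of the hatch. In the top view, granite is at about (375,247) in the right lane and basalt at about (335,247) in the left. The yellow flaps are at row ~205. Next I'll measure them.

```bash
cat > h.py <<'E'
from station import *
import cv2,numpy as np
from scipy.spatial.transform import Rotation as R
def cloud(n,d):
    c=camera_model(n); v,u=np.mgrid[:480,:640]
    p=np.stack([(u-c['cx'])/c['fx']*d,(v-c['cy'])/c['fy']*d,d],-1)
    return p@R.from_rotvec(c['attitude']).as_matrix().T+c['xyz']
def ray(n,uv,z):
    c=camera_model(n); uv=np.atleast_2d(uv).astype(float)
    r=np.c_[(uv[:,0]-c['cx'])/c['fx'],(uv[:,1]-c['cy'])/c['fy'],np.ones(len(uv))]@R.from_rotvec(c['attitude']).as_matrix().T
    return c['xyz']+r*((z-c['xyz'][2])/r[:,2])[:,None]
def clean(m):
    k,l,s,_=cv2.connectedComponentsWithStats(m.astype(np.uint8)); return l==1+np.argmax(s[1:,4])
E
python3 - <<'E'
from h import *
for n in("top","scene"):
    im=cv2.imread(f"pics/{n}0.png"); d=np.load(f"pics/{n}0_d.npy"); P=cloud(n,d); 
    hsv=cv2.cvtColor(im,cv2.COLOR_BGR2HSV); H,S,V=[hsv[...,i].astype(int) for i in range(3)]
    roi=np.zeros((480,640),bool)
    if n=="top": roi[100:300,300:420]=1
    else: roi[215:370,190:345]=1
    g=clean(roi&(H>60)&(H<90)&(S>90)&(V>50))
    w=clean(roi&(S<50)&(V>(200 if n=="top" else 170)))
    b=clean(roi&(S<80)&(V<45)&(P[...,2]>.06)&(P[...,2]<.13))
    y=roi&(H>12)&(H<35)&(S>80)&(V>90)
    for nm,m in(("green",g),("white",w),("basalt",b),("yellow",y)):
        z=P[m][:,2]; print(n,nm,m.sum(),"z pct",np.round(np.percentile(z,[5,50,95]),3), "mean",P[m].mean(0).round(3))
        if nm in("white","basalt"):
            top=np.median(z); cs,_=cv2.findContours(m.astype(np.uint8),cv2.RETR_EXTERNAL,cv2.CHAIN_APPROX_NONE)
            q=ray(n,max(cs,key=len)[:,0],top)[:,:2]
            r=cv2.minAreaRect((q*1000).astype(np.float32)); print("  rect",r, "zt",top)
        if nm=="green":
            for zc in (.099,):
                s=m&(abs(P[...,2]-zc)<.004); 
                if s.sum()>30: print("  rail top rect",s.sum(),cv2.minAreaRect((P[s][:,:2]*1000).astype(np.float32)))
            print("  zhist",np.histogram(z,bins=np.arange(-.005,.17,.01))[0])
    cv2.imwrite(f"pics/{n}crop.png",cv2.resize(im[95:305,290:430] if n=="top" else im[210:370,185:350],None,fx=3.5,fy=2.8 if n=="top" else 3.5,interpolation=cv2.INTER_CUBIC))
E
```

```text
Traceback (most recent call last):
  File "h.py", line 13, in clean
    k,l,s,_=cv2.connectedComponentsWithStats(m.astype(np.uint8)); return l==1+np.argmax(s[1:,4])
                                                                              ~~~~~~~~~^^^^^^^^^
ValueError: attempt to get argmax of an empty sequence
```

```bash
cat > m.py <<'E'
from h import *
for n in("top","scene"):
    im=cv2.imread(f"pics/{n}0.png"); d=np.load(f"pics/{n}0_d.npy"); P=cloud(n,d); 
    hsv=cv2.cvtColor(im,cv2.COLOR_BGR2HSV); H,S,V=[hsv[...,i].astype(int) for i in range(3)]
    roi=np.zeros((480,640),bool)
    if n=="top": roi[100:300,300:420]=1
    else: roi[215:370,190:345]=1
    for uv in ([(247,335),(247,375),(270,345)] if n=="top" else [(240,283),(246,316)]): print(n,uv,im[uv],P[uv].round(3))
    g=clean(roi&(H>60)&(H<90)&(S>90)&(V>50))
    w=clean(roi&(S<50)&(V>(200 if n=="top" else 170)))
    b=clean(roi&(V<60)&(P[...,2]>.06)|(P[...,2]<-1))
    y=roi&(H>12)&(H<35)&(S>80)&(V>90)
    for nm,m in(("green",g),("white",w),("basalt",b),("yellow",y)):
        z=P[m][:,2]; print(n,nm,m.sum(),"z pct",np.round(np.percentile(z,[5,50,95]),3), "mean",P[m].mean(0).round(3))
        if nm in("white","basalt"):
            top=np.median(z); cs,_=cv2.findContours(m.astype(np.uint8),cv2.RETR_EXTERNAL,cv2.CHAIN_APPROX_NONE)
            q=ray(n,max(cs,key=len)[:,0],top)[:,:2]
            r=cv2.minAreaRect((q*1000).astype(np.float32)); print("  rect",r, "zt",top)
        if nm=="green":
            s=m&(abs(P[...,2]-.099)<.004)
            if s.sum()>30: print("  rail top rect",s.sum(),cv2.minAreaRect((P[s][:,:2]*1000).astype(np.float32)))
            print("  zhist",np.histogram(z,bins=np.arange(-.005,.17,.01))[0])
    cv2.imwrite(f"pics/{n}crop.png",cv2.resize(im[95:305,290:430] if n=="top" else im[210:370,185:350],None,fx=2.8 if n=="top" else 3.5,fy=2.8 if n=="top" else 3.5,interpolation=cv2.INTER_CUBIC))
E
sed -i 's/s\[1:,4\])$/s[1:,4]) if k>1 else l>9/' h.py; python3 m.py
```

```text
top (247, 335) [75 76 73] [ 0.56  -0.024  0.112]
top (247, 375) [254 255 255] [ 0.56  -0.119  0.112]
top (270, 345) [188 192 179] [ 0.509 -0.048  0.084]
top green 727 z pct [-0.001  0.044  0.053] mean [ 0.916 -0.143  0.047]
  zhist [ 83   5  36 114 139 335   8   0   0   0   0   0   0   0   0   0   0]
top white 1360 z pct [0.083 0.111 0.116] mean [ 0.577 -0.123  0.107]
  rect ((569.3530883789062, -122.42535400390625), (62.2922477722168, 156.9884796142578), 76.36896514892578) zt 0.1113775143316037
top basalt 1 z pct [1.27 1.27 1.27] mean [0.324 0.017 1.27 ]
  rect ((324.3094787597656, 16.540678024291992), (0.0, 0.0), 0.0) zt 1.2702197978390675
top yellow 361 z pct [0.096 0.118 0.152] mean [ 0.661 -0.09   0.122]
scene (240, 283) [251 253 254] [ 0.559 -0.104  0.114]
scene (246, 316) [73 73 74] [ 0.57  -0.004  0.112]
scene green 3094 z pct [0.014 0.044 0.116] mean [ 0.806 -0.063  0.052]
  rail top rect 189 ((655.3773803710938, 12.578304290771484), (12.549800872802734, 339.33251953125), 79.29771423339844)
  zhist [  5 193 432 483 501 572 152 125  89 101 201  75  64  54  40   1   0]
scene white 1202 z pct [0.152 0.154 0.157] mean [ 0.742 -0.115  0.159]
  rect ((733.5130004882812, -102.53062438964844), (198.8383026123047, 127.92489624023438), 78.35448455810547) zt 0.15418734579668247
scene basalt 1 z pct [0.921 0.921 0.921] mean [1.813 0.246 0.921]
  rect ((1812.9324951171875, 245.57537841796875), (0.0, 0.0), 0.0) zt 0.9214642607410386
scene yellow 390 z pct [0.152 0.154 0.157] mean [ 0.723 -0.079  0.158]
```

View pics/topcrop.png

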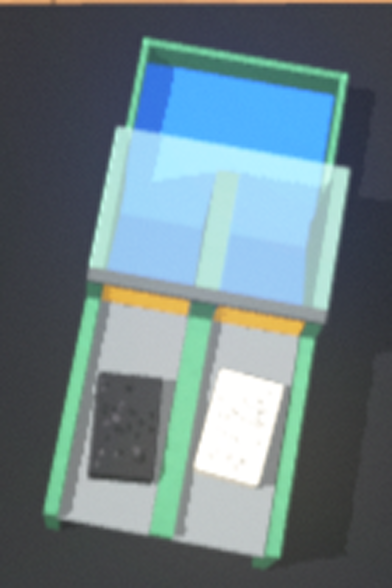

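View pics/scenecrop.png

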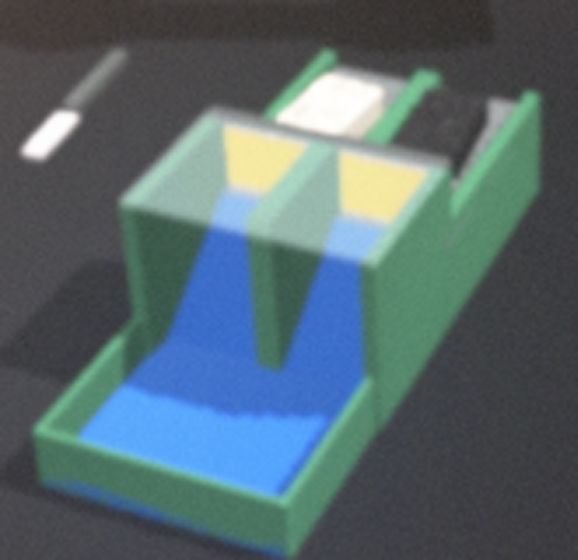

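Granite is the right-lane white block, crop (240,427), slightly yawed. I'll refine with height-limited masks and get the hatch yaw from the rails.

```bash
python3 - <<'E'
from h import *
for n in("top","scene"):
    im=cv2.imread(f"pics/{n}0.png"); d=np.load(f"pics/{n}0_d.npy"); P=cloud(n,d); 
    hsv=cv2.cvtColor(im,cv2.COLOR_BGR2HSV); H,S,V=[hsv[...,i].astype(int) for i in range(3)]
    X,Y,Z=P[...,0],P[...,1],P[...,2]
    reg=(X>.42)&(X<1)&(Y>-.25)&(Y<.1)
    blk=reg&(X<.64)&(Z>.104)&(Z<.12)
    for nm,m in(("granite",clean(blk&(V>200)&(S<60))),("basalt",clean(blk&(V<130)&(S<60)))):
        cs,_=cv2.findContours(m.astype(np.uint8),cv2.RETR_EXTERNAL,cv2.CHAIN_APPROX_NONE)
        zt=np.median(Z[m]); print(n,nm,m.sum(),zt,cv2.minAreaRect((ray(n,max(cs,key=len)[:,0],.113)[:,:2]*1000).astype(np.float32)))
    gr=reg&(H>55)&(H<95)&(S>70)&(X<.69)&(Z>.09)&(Z<.106)
    k,l,s,_=cv2.connectedComponentsWithStats(gr.astype(np.uint8))
    for i in range(1,k):
        if s[i,4]>60:
            p=P[l==i]; v,u=np.nonzero(l==i); q=ray(n,np.c_[u,v],.099)[:,:2]
            vx,vy,x0,y0=cv2.fitLine(q.astype(np.float32),cv2.DIST_HUBER,0,.01,.001).ravel(); a=np.degrees(np.arctan(vy/vx))
            print(n,"rail",s[i,4],np.median(p[:,2]).round(4),"dir",a.round(2),"pt",x0.round(4),y0.round(4), "x range",q[:,0].min(),q[:,0].max(), cv2.minAreaRect((q*1000).astype(np.float32)))
    # lintel: grey near .154
    li=reg&(Z>.148)&(Z<.162)&(S<60)&(V>60)&(V<190)
    li=clean(li); v,u=np.nonzero(li); q=ray(n,np.c_[u,v],.154)[:,:2]
    print(n,"lintel",li.sum(),Z[li].mean(),cv2.minAreaRect((q*1000).astype(np.float32)))
    cv2.imwrite(f"pics/{n}mask.png",cv2.resize(np.dstack([gr,blk,li]).astype(np.uint8)*255,None,fx=1,fy=1))
E
```

```text
top granite 869 0.11299459181688998 ((558.2376098632812, -118.54356384277344), (56.02600860595703, 91.07284545898438), 73.91780853271484)
top basalt 865 0.11323673132573187 ((559.6295776367188, -21.732723236083984), (55.65495681762695, 91.25546264648438), 84.17337799072266)
top rail 406 0.0995 dir -11.23 pt 0.5813 0.0239 x range 0.4853390170002034 0.679169659809967 ((582.4124755859375, 23.501462936401367), (12.215415000915527, 198.2514190673828), 78.77879333496094)
top rail 635 0.0992 dir -11.07 pt 0.5627 -0.0703 x range 0.465619170623638 0.6632812712757947 ((564.4349975585938, -70.41473388671875), (19.785137176513672, 198.4781494140625), 78.84576416015625)
top rail 411 0.0989 dir -11.14 pt 0.5435 -0.1639 x range 0.4484232425943096 0.6423513035638757 ((545.1609497070312, -164.2559356689453), (12.428633689880371, 197.69200134277344), 78.80138397216797)
top lintel 426 0.15399533970045085 ((665.0161743164062, -90.17179107666016), (203.63880920410156, 17.104463577270508), 78.8125228881836)
scene granite 301 0.11281737447876528 ((558.3970947265625, -113.30694580078125), (63.50313186645508
[... 213 characters left out ...]
.5038 -0.1564 x range 0.4523246543508661 0.5580808134753181 ((505.84173583984375, -155.29722595214844), (14.159104347229004, 109.14557647705078), 77.17233276367188)
scene rail 133 0.0991 dir -9.94 pt 0.5275 -0.0612 x range 0.4715083693782536 0.5826227887426092 ((526.4385375976562, -60.658756256103516), (22.46356201171875, 112.43634796142578), 78.67937469482422)
scene rail 211 0.0985 dir -10.14 pt 0.6194 0.0208 x range 0.4899741950913379 0.6929586451358529 ((591.1231689453125, 25.735023498535156), (17.22512435913086, 205.42030334472656), 79.17000579833984)
scene lintel 621 0.15406447401756002 ((732.6135864257812, -102.1587905883789), (205.3575439453125, 146.61419677734375), 78.83269500732422)
```

View pics/topmask.png

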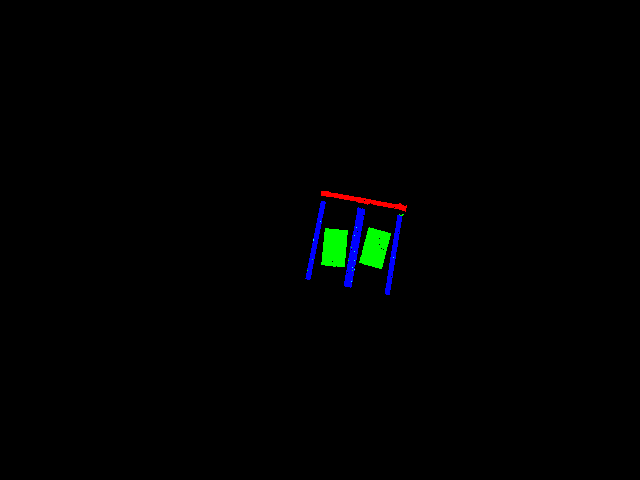

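```bash
cat >> h.py <<'E'
O=np.array([.664,-.090]); A=np.radians(-11.18); EX=np.array([np.cos(A),np.sin(A)]); EY=np.array([-np.sin(A),np.cos(A)])
def hw(x,y): return O+x*EX+y*EY
def wh(p): p=np.asarray(p)[:2]-O; return np.array([p@EX,p@EY])
def st():
    o=get_obs(); M=R.from_rotvec(o['tool_rot']).as_matrix(); yaw=np.degrees(np.arctan2(M[1,1],M[0,1]))
    print("t",o['t'],"pos",o['tool_pos'].round(4),"hatch",wh(o['tool_pos']).round(4),"jawdir",yaw.round(2),"want",np.degrees(A)+90,"x",M[:,0].round(3),"F",o['contact_force'].round(2),"open",round(float(o['opening']),4),"q",o['q'].round(2)); return o
E
python3 - <<'E'
from h import *
o=st(); print("granite",wh([.5582,-.1185]),"basalt",wh([.5596,-.0217]))
t=hw(-.178,-.049); print("target",t, "delta",t-o['tool_pos'][:2])
E
```

```text
t 0.1 pos [ 0.2408 -0.5761  0.209 ] hatch [-0.3209 -0.5589] jawdir -67.32 want 78.82 x [-0.001  0.002 -1.   ] F [-0.13  0.08  0.23] open 0.0854 q [-1.29  0.05  1.61 -0.    1.48 -0.12]
granite [-0.0982663  -0.04847292] basalt [-0.11566161  0.04676155]
target [ 0.47987722 -0.10355736] delta [0.23908812 0.4725523 ]
```

```bash
python3 -m crank '[[[0.017,0.034,0,-6.5],[0.034,0.068,0,-13],[0.051,0.102,0,-19.5],[0.068,0.136,0,-26],[0.085,0.17,0,-32.5]]]' 0.25
python3 -m crank '[[[0.017,0.034,0,-1.4],[0.034,0.068,0,-1.4],[0.051,0.102,0,-1.4],[0.068,0.136,0,-1.4],[0.085,0.17,0,-1.4]]]'
python3 -m crank '[[[0.017,0.033,0,0],[0.034,0.066,0,0],[0.052,0.1,0,0],[0.069,0.1325,0,0],[0.069,0.1325,0,0]]]'
python3 -c "
from h import *
o=st(); print(hw(-.178,-.049)-o['tool_pos'][:2])"
```

```text
t: 0.52
tool_pos: [0.3262, -0.4048, 0.2094]
tool_rot: [-2.128, 0.189, 2.128]
contact_force: [0.9, -0.7, 0.5]
opening: 0.0255
t: 0.93
tool_pos: [0.4112, -0.2347, 0.2097]
tool_rot: [-2.118, 0.208, 2.118]
contact_force: [0.2, -0.7, -0.2]
opening: 0.0213
t: 1.35
tool_pos: [0.4814, -0.099, 0.2097]
tool_rot: [-2.121, 0.198, 2.121]
contact_force: [-0.1, -0.6, -0.0]
opening: 0.0212
t 1.35 pos [ 0.4814 -0.099   0.2097] hatch [-0.1774 -0.0443] jawdir -100.83 want 78.82 x [ 0.     0.003 -1.   ] F [-0.13 -0.61 -0.02] open 0.0212 q [-0.36 -0.28  1.92  0.    1.5   1.4 ]
[-0.0015506  -0.00452197]
```

```bash
python3 -m crank '[[[0,0,-0.02,0],[0,0,-0.04,0],[0,0,-0.06,0],[0,0,-0.07,0],[0,0,-0.07,0]]]'
python3 - <<'E'
from h import *
o=st(); print(hw(-.178,-.049)-o['tool_pos'][:2])
for n in("top","scene"):
    im,d=get_image(n); im=im[:,:,::-1]; np.save(f"pics/{n}1_d.npy",d)
    c=im[150:330,270:450] if n=="top" else im[170:350,190:370]
    cv2.imwrite(f"pics/{n}1.png",cv2.resize(c,None,fx=3,fy=3,interpolation=cv2.INTER_CUBIC))
E
```

```text
t: 1.77
tool_pos: [0.4777, -0.1037, 0.1367]
tool_rot: [-2.111, 0.207, 2.124]
contact_force: [-1.5, 0.8, -0.1]
opening: 0.0213
t 1.7667 pos [ 0.4777 -0.1037  0.1367] hatch [-0.1801 -0.0495] jawdir -101.24 want 78.82 x [-0.006  0.002 -1.   ] F [-1.47  0.76 -0.14] open 0.0213 q [-0.37 -0.22  1.99 -0.    1.37  1.4 ]
[2.17052930e-03 9.73282974e-05]
```

View pics/top1.png

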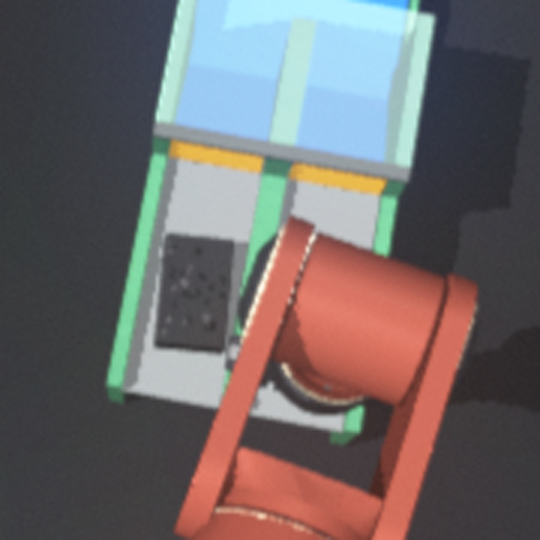

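View pics/scene1.png

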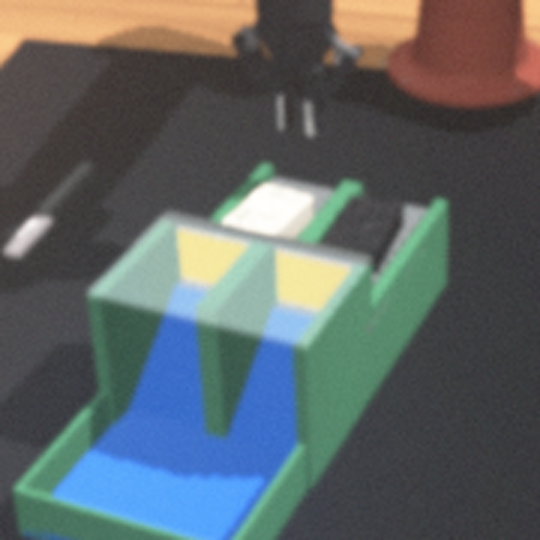

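The fingers, scene crop (295,130), are over the rear of the granite's lane. Granite (270,210) and basalt (370,235) haven't moved, and there's room behind the granite to go down.

```bash
python3 -m crank '[[[0,0,-0.015,0],[0,0,-0.03,0],[0,0,-0.042,0],[0,0,-0.042,0],[0,0,-0.042,0]]]'
python3 - <<'E'
from h import *
st(); print(EX*.01)
E
```

```text
t: 2.28
tool_pos: [0.48, -0.1043, 0.0983]
tool_rot: [-2.118, 0.208, 2.119]
contact_force: [-0.5, -0.1, -0.2]
opening: 0.0213
t 2.2833 pos [ 0.48   -0.1043  0.0983] hatch [-0.1778 -0.0497] jawdir -101.24 want 78.82 x [-0.  0. -1.] F [-0.46 -0.14 -0.21] open 0.0213 q [-0.37 -0.18  2.02 -0.    1.29  1.4 ]
[ 0.00981023 -0.00193892]
```

```bash
python3 -m crank '[[[0.005,-0.001,0,0],[0.01,-0.002,0,0],[0.015,-0.003,0,0],[0.02,-0.004,0,0],[0.025,-0.005,0,0]]]'
python3 -m crank '[[[0.006,-0.0012,0,0],[0.012,-0.0024,0,0],[0.018,-0.0036,0,0],[0.024,-0.0047,0,0],[0.029,-0.0057,0,0]]]'
python3 - <<'E'
from h import *
st()
for n in("top","scene"):
    im,d=get_image(n); im=im[:,:,::-1]; np.save(f"pics/{n}2_d.npy",d)
    c=im[150:330,270:450] if n=="top" else im[170:350,190:370]
    cv2.imwrite(f"pics/{n}2.png",cv2.resize(c,None,fx=3,fy=3,interpolation=cv2.INTER_CUBIC))
E
```

```text
t: 2.7
tool_pos: [0.5059, -0.1094, 0.0986]
tool_rot: [-2.119, 0.208, 2.118]
contact_force: [-0.6, -0.3, -0.2]
opening: 0.0212
t: 3.12
tool_pos: [0.5347, -0.115, 0.098]
tool_rot: [-2.118, 0.208, 2.119]
contact_force: [-0.5, 0.3, 0.3]
opening: 0.0215
t 3.1167 pos [ 0.5347 -0.115   0.098 ] hatch [-0.122  -0.0496] jawdir -101.22 want 78.82 x [-0.  0. -1.] F [-0.49  0.33  0.35] open 0.0215 q [-0.35 -0.04  1.9  -0.    1.28  1.42]
```

View pics/scene2.png

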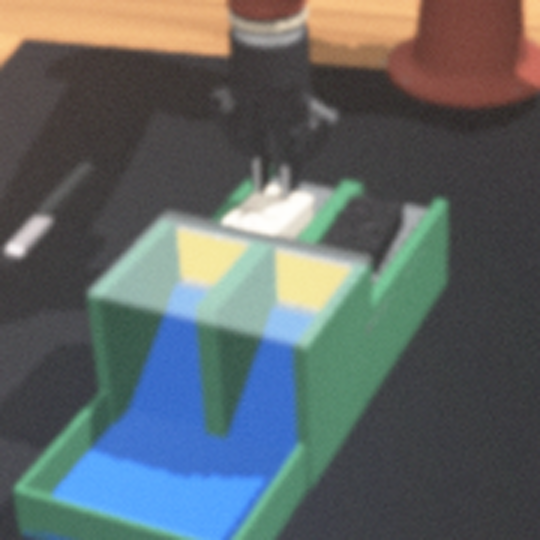

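View pics/top2.png

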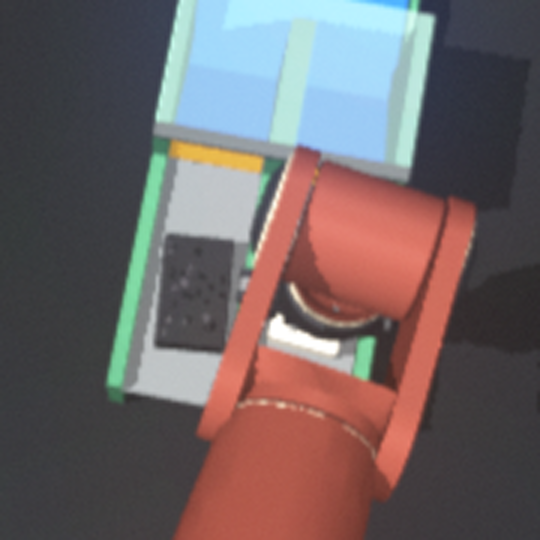

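The fingertips have passed over the granite: in the scene crop they're at (270,190), above its middle, with no contact force. So the tips sit higher than the TCP reading suggests. I'll measure their height before moving again.

```bash
python3 - <<'E'
from h import *
for k in (1,2):
    d=np.load(f"pics/scene{k}_d.npy"); P=cloud("scene",d)
    r=slice(195,245),slice(260,315)
    print(k)
    p=P[r].reshape(-1,3); hx=(p[:,:2]-O)@EX; hy=(p[:,:2]-O)@EY
    tcp=[-.180,-.122][k-1]
    m=(abs(hx-tcp)<.03)&(abs(hy+.05)<.07)&(p[:,2]>.117)&(p[:,2]<.2)
    i=np.argsort(p[m][:,2]); q=np.c_[hx,hy,p[:,2]][m][i]; print(q[:14].round(4)); print(q[14::12].round(3))
E
```

```text
1
[[-0.1755 -0.0613  0.1594]
 [-0.1879 -0.0605  0.16  ]
 [-0.1789 -0.0595  0.1614]
 [-0.1758 -0.0319  0.1618]
 [-0.1686 -0.0645  0.1623]
 [-0.1676 -0.0314  0.1627]
 [-0.1703 -0.0391  0.1632]
 [-0.1678 -0.0608  0.1634]
 [-0.1695 -0.0355  0.1643]
 [-0.1861 -0.0595  0.1646]
 [-0.1916 -0.062   0.1646]
 [-0.169  -0.032   0.1653]
 [-0.169  -0.0646  0.1654]
 [-0.1731 -0.0338  0.1662]]
[[-0.168 -0.061  0.167]
 [-0.188 -0.06   0.17 ]
 [-0.171 -0.069  0.174]
 [-0.183 -0.061  0.176]
 [-0.176 -0.028  0.179]
 [-0.17  -0.064  0.182]
 [-0.18  -0.059  0.184]
 [-0.168 -0.06   0.187]
 [-0.164 -0.035  0.191]
 [-0.175 -0.06   0.194]
 [-0.173 -0.065  0.197]
 [-0.167 -0.068  0.199]]
2
[[-0.101  -0.0345  0.117 ]
 [-0.1052 -0.0689  0.1171]
 [-0.0926 -0.0401  0.1172]
 [-0.117  -0.0323  0.1186]
 [-0.1137 -0.0339  0.1202]
 [-0.1146 -0.0603  0.1206]
 [-0.1269 -0.0597  0.1207]
 [-0.1194 -0.0593  0.1215]
 [-0.1103 -0.0646  0.122 ]
 [-0.1298 -0.061   0.1222]
 [-0.1208 -0.0599  0.124 ]
 [-0.1135 -0.0305  0.1245]
 [-0.1138 -0.0597  0.1246]
 [-0.1122 -0.0621  0.1249]]
[[-0.11  -0.064  0.126]
 [-0.114 -0.069  0.129]
 
[... 187 characters left out ...]
53]
 [-0.125 -0.06   0.156]
 [-0.117 -0.059  0.16 ]
 [-0.11  -0.027  0.164]
 [-0.111 -0.034  0.166]
 [-0.109 -0.011  0.168]
 [-0.113 -0.073  0.17 ]
 [-0.116 -0.027  0.171]
 [-0.132 -0.031  0.172]
 [-0.112 -0.012  0.173]
 [-0.111 -0.075  0.174]
 [-0.118 -0.078  0.175]
 [-0.13  -0.091  0.177]
 [-0.11  -0.024  0.178]
 [-0.109 -0.004  0.179]
 [-0.114 -0.013  0.181]
 [-0.133 -0.085  0.183]
 [-0.128 -0.025  0.185]
 [-0.102 -0.067  0.186]
 [-0.107 -0.066  0.187]
 [-0.112 -0.094  0.189]
 [-0.109 -0.035  0.189]
 [-0.116  0.005  0.191]
 [-0.106 -0.028  0.192]
 [-0.11   0.005  0.194]
 [-0.107 -0.031  0.194]
 [-0.119 -0.091  0.195]
 [-0.107 -0.066  0.197]
 [-0.111 -0.096  0.198]
 [-0.106 -0.058  0.199]]
```

```bash
python3 - <<'E'
from h import *
im,d=get_image("scene"); c=im[215:260,255:315,::-1]; cv2.imwrite("pics/tip3.png",cv2.resize(c,None,fx=12,fy=12,interpolation=cv2.INTER_CUBIC))
P=cloud("scene",d)
for v in range(222,244,2): print(v,[f"{P[v,u,2]:.3f}" for u in range(268,296,2)])
E
```

```text
222 ['-0.003', '-0.002', '0.161', '0.159', '0.160', '0.157', '0.004', '-0.001', '0.170', '0.171', '0.169', '0.174', '0.176', '0.171']
224 ['0.000', '-0.002', '0.003', '0.151', '0.157', '0.150', '-0.001', '0.003', '0.163', '0.164', '0.163', '0.165', '0.167', '0.006']
226 ['-0.002', '0.000', '0.003', '0.145', '0.150', '0.145', '0.097', '0.004', '0.157', '0.155', '0.150', '0.001', '0.002', '0.002']
228 ['-0.002', '0.001', '-0.003', '0.136', '0.146', '0.137', '0.091', '-0.004', '0.150', '0.146', '0.150', '0.001', '-0.003', '0.001']
230 ['0.001', '0.004', '0.102', '0.133', '0.136', '0.133', '0.088', '0.081', '0.142', '0.143', '0.146', '0.133', '0.001', '0.001']
232 ['-0.003', '0.097', '0.099', '0.100', '0.131', '0.128', '0.112', '0.086', '0.135', '0.131', '0.132', '0.084', '0.086', '0.086']
234 ['0.001', '0.100', '0.099', '0.090', '0.121', '0.116', '0.115', '0.111', '0.129', '0.125', '0.086', '0.085', '0.089', '0.085']
236 ['0.098', '0.099', '0.094', '0.115', '0.114', '0.113', '0.111', '0.112', '0.115', '0.121', '0.111', '0.115', '0.110', '0.087']
238 ['0.100', '0.116', '0.113', '0.113', '0.111', '0.113', '0.116', '0.114', '0.114', '0.111', '0.112', '0.114', '0.110', '0.083']
240 ['0.113', '0.114', '0.112', '0.111', '0.115', '0.112', '0.112', '0.113', '0.115', '0.117', '0.113', '0.111', '0.100', '0.087']
242 ['0.111', '0.112', '0.117', '0.114', '0.113', '0.116', '0.113', '0.113', '0.112', '0.114', '0.109', '0.102', '0.096', '0.084']
```

View pics/tip3.png

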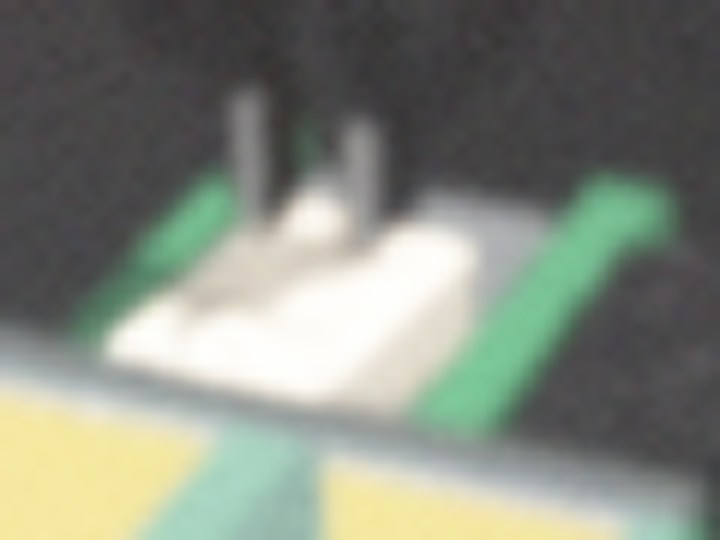

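```bash
python3 - <<'E'
from h import *
print("go",grasp_offset() if callable(grasp_offset) else grasp_offset)
d=np.load("pics/scene2_d.npy"); P=cloud("scene",d).reshape(-1,3)
hx=(P[:,:2]-O)@EX+.122; hy=(P[:,:2]-O)@EY+.0496; z=P[:,2]-.098
near=(abs(hx)<.08)&(abs(hy)<.08)&(z>.025)&(z<.2)
for lo in np.arange(.025,.18,.008):
    m=near&(z>=lo)&(z<lo+.008)
    if m.sum()>4: print(f"z above TCP {lo:.3f} n {m.sum()} hx max {np.percentile(hx[m],97):.3f} med {np.median(hx[m]):.3f}  hy {np.percentile(hy[m],3):.3f} {np.percentile(hy[m],97):.3f}")
E
```

```text
go 0.0187
z above TCP 0.025 n 20 hx max 0.017 med 0.009  hy -0.020 0.021
z above TCP 0.033 n 34 hx max 0.015 med 0.008  hy -0.022 0.025
z above TCP 0.041 n 32 hx max 0.014 med 0.009  hy -0.023 0.026
z above TCP 0.049 n 34 hx max 0.015 med 0.007  hy -0.019 0.026
z above TCP 0.057 n 26 hx max 0.014 med 0.010  hy -0.026 0.026
z above TCP 0.065 n 58 hx max 0.017 med 0.010  hy -0.035 0.043
z above TCP 0.073 n 75 hx max 0.016 med 0.010  hy -0.044 0.045
z above TCP 0.081 n 57 hx max 0.018 med 0.011  hy -0.047 0.049
z above TCP 0.089 n 85 hx max 0.021 med 0.012  hy -0.050 0.055
z above TCP 0.097 n 66 hx max 0.019 med 0.012  hy -0.055 0.058
z above TCP 0.105 n 89 hx max 0.020 med 0.012  hy -0.056 0.063
z above TCP 0.113 n 121 hx max 0.022 med 0.010  hy -0.059 0.065
z above TCP 0.121 n 103 hx max 0.022 med 0.010  hy -0.046 0.061
z above TCP 0.129 n 70 hx max 0.019 med 0.011  hy -0.034 0.043
z above TCP 0.137 n 31 hx max 0.016 med 0.011  hy -0.033 0.039
z above TCP 0.145 n 29 hx max 0.036 med 0.022  hy -0.014 0.039
z above TCP 0.153 n 65 hx max 0.040 med 0.030  hy -0.024 0.039
z above TCP 0.161 n 64 hx max 0.040 med 0.033  hy -0.020 0.039
z above TCP 0.169 n 75 hx max 0.040 med 0.032  hy -0.021 0.038
z above TCP 0.177 n 69 hx max 0.041 med 0.031  hy -0.025 0.039
```

The tips really are about 20 mm above the reported TCP at this opening. The wide body starts ~145 mm above the TCP, so there is plenty of lintel clearance. I'll back off and go lower, checking the force.

```bash
python3 -m crank '[[[0,0,0.008,0],[-0.014,0.0027,0.01,0],[-0.028,0.0054,0.01,0],[-0.042,0.0081,0.01,0],[-0.054,0.0107,0.01,0]]]'
python3 -m crank '[[[0,0,-0.006,0],[0,0,-0.012,0],[0,0,-0.018,0],[0,0,-0.024,0],[0,0,-0.024,0]]]'
python3 -m crank '[[[0,0,-0.003,0],[0,0,-0.006,0],[0,0,-0.009,0],[0,0,-0.009,0]]]'
python3 - <<'E'
from h import *
st()
im,d=get_image("scene"); c=im[190:260,240:340,::-1]; cv2.imwrite("pics/tip4.png",cv2.resize(c,None,fx=7,fy=7,interpolation=cv2.INTER_CUBIC))
E
```

```text
t: 3.68
tool_pos: [0.4791, -0.104, 0.1087]
tool_rot: [-2.119, 0.208, 2.118]
contact_force: [-0.2, 0.8, 0.0]
opening: 0.0214
t: 4.1
tool_pos: [0.4792, -0.1038, 0.0821]
tool_rot: [-2.115, 0.207, 2.121]
contact_force: [-0.0, 1.0, -0.7]
opening: 0.021
t: 4.43
tool_pos: [0.4796, -0.104, 0.0743]
tool_rot: [-2.117, 0.208, 2.12]
contact_force: [0.7, 1.0, 1.0]
opening: 0.0215
t 4.4333 pos [ 0.4796 -0.104   0.0743] hatch [-0.1782 -0.0495] jawdir -101.22 want 78.82 x [-0.001  0.    -1.   ] F [0.74 1.   0.98] open 0.0215 q [-0.37 -0.15  2.04 -0.    1.25  1.4 ]
```

View pics/tip4.png

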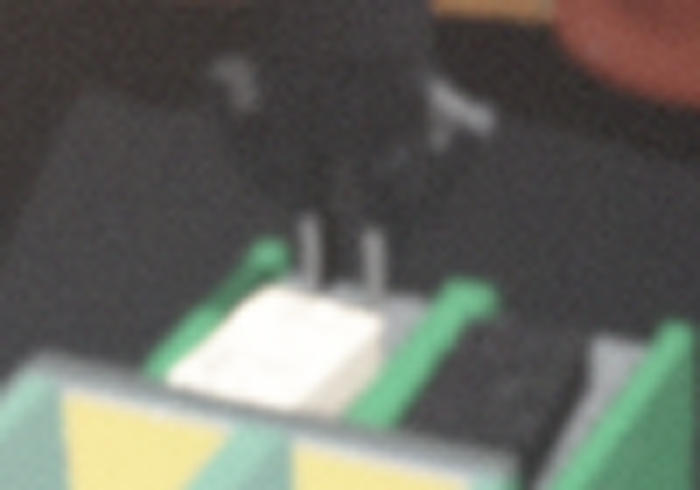

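The tips are now behind the granite and just above the deck, crop (372,300), with no contact. Starting the push.

```bash
python3 -m crank '[[[0.005,-0.001,0,0],[0.01,-0.002,0,0],[0.015,-0.003,0,0],[0.02,-0.004,0,0],[0.025,-0.005,0,0]]]'
python3 -m crank '[[[0.006,-0.0012,0,0],[0.012,-0.0024,0,0],[0.018,-0.0036,0,0],[0.024,-0.0047,0,0],[0.03,-0.0059,0,0]]]'
python3 - <<'E'
from h import *
st()
im,d=get_image("scene"); c=im[190:260,240:340,::-1]; cv2.imwrite("pics/tip5.png",cv2.resize(c,None,fx=7,fy=7,interpolation=cv2.INTER_CUBIC))
E
```

```text
t: 4.9
tool_pos: [0.5057, -0.1093, 0.0753]
tool_rot: [-2.119, 0.208, 2.118]
contact_force: [-5.1, -0.1, 1.7]
opening: 0.0216
t: 5.32
tool_pos: [0.5355, -0.1151, 0.075]
tool_rot: [-2.118, 0.208, 2.119]
contact_force: [-1.9, 0.2, 1.8]
opening: 0.0217
t 5.3167 pos [ 0.5355 -0.1151  0.075 ] hatch [-0.1212 -0.0495] jawdir -101.22 want 78.82 x [-0.  0. -1.] F [-1.93  0.2   1.83] open 0.0217 q [-0.35 -0.01  1.91  0.    1.24  1.42]
```

View pics/tip5.png

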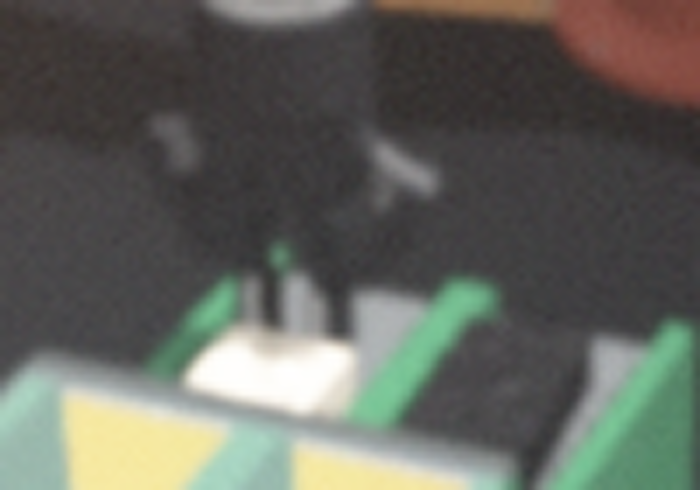

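The granite, crop (275,365), slides ahead of the fingers and is squared to the lane. Pushing on.

```bash
python3 -m crank '[[[0.006,-0.0012,0,0],[0.012,-0.0024,0,0],[0.018,-0.0036,0,0],[0.024,-0.0047,0,0],[0.03,-0.0059,0,0]]]'
python3 -m crank '[[[0.006,-0.0012,0,0],[0.012,-0.0024,0,0],[0.018,-0.0036,0,0],[0.024,-0.0047,0,0],[0.03,-0.0059,0,0]]]'
python3 - <<'E'
from h import *
st()
im,d=get_image("scene"); np.save("pics/scene6_d.npy",d); c=im[190:320,220:340,::-1]; cv2.imwrite("pics/tip6.png",cv2.resize(c,None,fx=4.5,fy=4.5,interpolation=cv2.INTER_CUBIC))
E
```

```text
t: 5.78
tool_pos: [0.5653, -0.121, 0.0749]
tool_rot: [-2.118, 0.208, 2.119]
contact_force: [-1.9, 0.3, 1.1]
opening: 0.0213
t: 6.2
tool_pos: [0.5955, -0.1269, 0.0749]
tool_rot: [-2.118, 0.208, 2.119]
contact_force: [-1.7, 1.1, -0.5]
opening: 0.0212
t 6.2 pos [ 0.5955 -0.1269  0.0749] hatch [-0.06   -0.0495] jawdir -101.22 want 78.82 x [-0.  0. -1.] F [-1.74  1.05 -0.52] open 0.0212 q [-0.33  0.13  1.76  0.    1.25  1.43]
```

View pics/tip6.png

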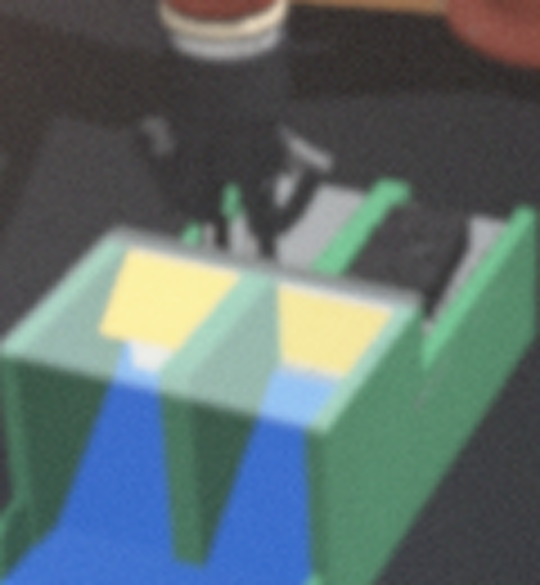

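The right-lane flap, crop (165,290), is swung open with the granite under it at (150,355). The other flap is shut. Next, the last ~34 mm.

```bash
python3 -m crank '[[[0.006,-0.0012,0,0],[0.012,-0.0024,0,0],[0.018,-0.0036,0,0],[0.024,-0.0047,0,0],[0.029,-0.0057,0,0]]]'
python3 -m crank '[[[0.002,-0.0004,0,0],[0.004,-0.0008,0,0],[0.004,-0.0008,0,0]]]'
python3 - <<'E'
from h import *
st()
im,d=get_image("scene"); c=im[190:370,180:340,::-1]; cv2.imwrite("pics/tip7.png",cv2.resize(c,None,fx=3.3,fy=3.3,interpolation=cv2.INTER_CUBIC))
E
```

```text
t: 6.67
tool_pos: [0.6251, -0.1328, 0.0754]
tool_rot: [-2.12, 0.208, 2.117]
contact_force: [-1.4, 0.1, 0.8]
opening: 0.021
t: 6.92
tool_pos: [0.6286, -0.1335, 0.0751]
tool_rot: [-2.119, 0.208, 2.118]
contact_force: [-0.4, 0.3, -0.0]
opening: 0.0215
t 6.9167 pos [ 0.6286 -0.1335  0.0751] hatch [-0.0263 -0.0496] jawdir -101.22 want 78.82 x [ 0.001 -0.    -1.   ] F [-0.36  0.33 -0.  ] open 0.0215 q [-0.33  0.21  1.68  0.    1.26  1.44]
```

View pics/tip7.png

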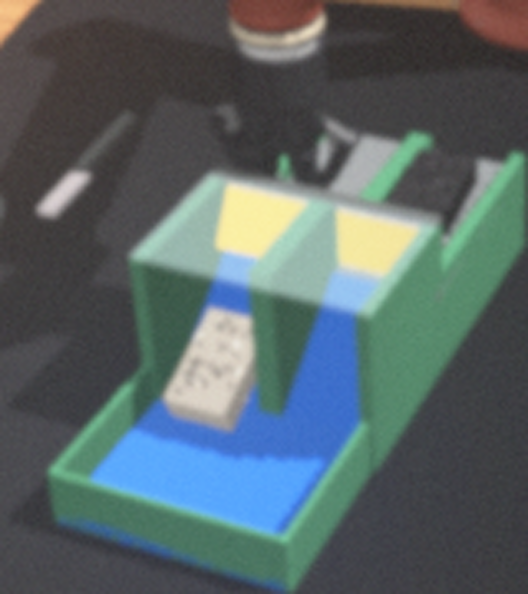

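The granite is sliding down the ramp, crop (215,370), and its flap is already dropping. I'll draw the fingers back along the lane, then lift clear.

```bash
python3 -m crank '[[[-0.02,0.004,0,0],[-0.045,0.0089,0,0],[-0.07,0.0138,0,0],[-0.1,0.0198,0,0],[-0.13,0.0257,0,0]]]'
python3 -m crank '[[[0,0,0.03,0],[0,0,0.06,0],[0,0,0.09,0],[0,0,0.12,0],[-0.01,0,0.13,0]]]'
python3 -m crank '[[[-0.02,-0.03,0,0],[-0.04,-0.06,0,0],[-0.06,-0.09,0,0],[-0.06,-0.12,0,0],[-0.06,-0.15,0,0]]]'
python3 -m crank '[[[0,0,0,0],[0,0,0,0],[0,0,0,0],[0,0,0,0],[0,0,0,0]]]'
python3 - <<'E'
from h import *
st()
for n in("scene","top"):
    im,d=get_image(n); np.save(f"pics/{n}8_d.npy",d); c=im[190:370,180:340,::-1] if n=="scene" else im[90:310,270:430,::-1]; cv2.imwrite(f"pics/{n}8.png",cv2.resize(c,None,fx=2.7,fy=2.7,interpolation=cv2.INTER_CUBIC))
    cv2.imwrite(f"pics/{n}8f.png",im[:,:,::-1])
E
```

```text
t: 7.38
tool_pos: [0.4967, -0.1074, 0.0749]
tool_rot: [-2.119, 0.208, 2.118]
contact_force: [0.1, -0.3, 0.3]
opening: 0.0212
t: 7.8
tool_pos: [0.4907, -0.1085, 0.2109]
tool_rot: [-2.129, 0.21, 2.11]
contact_force: [0.3, -1.0, 0.0]
opening: 0.0213
t: 8.22
tool_pos: [0.427, -0.2589, 0.2054]
tool_rot: [-2.12, 0.21, 2.117]
contact_force: [0.4, 0.2, -1.1]
opening: 0.0211
t: 8.63
tool_pos: [0.4281, -0.2567, 0.2051]
tool_rot: [-2.119, 0.206, 2.119]
contact_force: [-0.3, 0.4, 0.8]
opening: 0.0214
t 8.6333 pos [ 0.4281 -0.2567  0.2051] hatch [-0.1991 -0.2092] jawdir -101.14 want 78.82 x [ 0.  0. -1.] F [-0.34  0.45  0.8 ] open 0.0214 q [-0.69 -0.25  1.9   0.    1.49  1.08]
```

View pics/scene8.png

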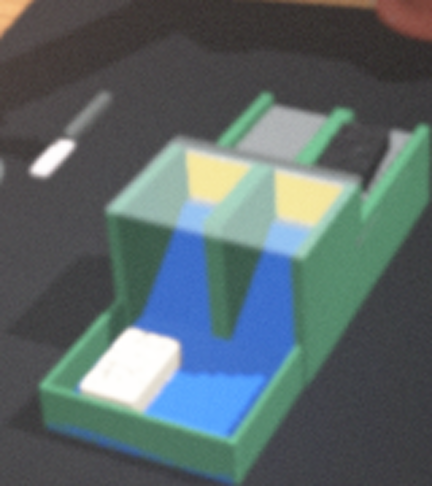

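View pics/top8.png

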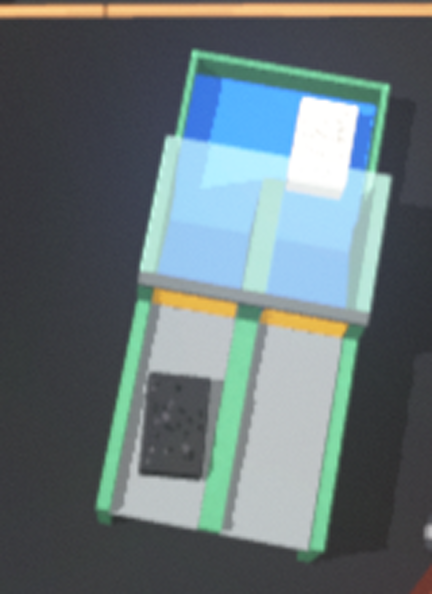

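Granite lies in the tray, top crop (322,147), both flaps hang alike, and the basalt looks unmoved. One last check for stillness after a short wait.

```bash
python3 -m crank '[[[0,0,0,0],[0,0,0,0],[0,0,0,0],[0,0,0,0],[0,0,0,0]]]' >/dev/null; python3 -m crank '[[[0,0,0,0],[0,0,0,0],[0,0,0,0],[0,0,0,0],[0,0,0,0]]]'
python3 - <<'E'
from h import *
for n in("top","scene"):
    im2,d2=get_image(n)
    a=cv2.imread(f"pics/{n}8f.png"); r=(slice(100,310),slice(290,430)) if n=="top" else (slice(215,370),slice(190,345))
    print(n,"max blurred diff vs 1 s ago",cv2.absdiff(cv2.blur(a,(5,5)),cv2.blur(im2[:,:,::-1].copy(),(5,5)))[r].max())
    hsv=cv2.cvtColor(im2,cv2.COLOR_RGB2HSV); H,S,V=[hsv[...,i].astype(int) for i in range(3)]; P=cloud(n,d2); X,Y,Z=[P[...,i] for i in range(3)]
    reg=(X>.42)&(X<1)&(Y>-.25)&(Y<.1)
    b=clean(reg&(X<.64)&(Z>.104)&(Z<.12)&(V<130)&(S<60)); g=clean(reg&(X>.76)&(Z<.06)&(Z>.03)&(V>180)&(S<60))
    for nm,m,zz in(("basalt",b,.113),("granite",g,.04)):
        cs,_=cv2.findContours(m.astype(np.uint8),cv2.RETR_EXTERNAL,cv2.CHAIN_APPROX_NONE)
        rc=cv2.minAreaRect((ray(n,max(cs,key=len)[:,0],zz)[:,:2]*1000).astype(np.float32)); print(nm,rc,"hatch",wh(np.array(rc[0])/1000).round(3),"z",np.median(Z[m]))
    k,l,s,_=cv2.connectedComponentsWithStats((reg&(H>12)&(H<35)&(S>80)&(V>90)).astype(np.uint8)); print("yellow",[s[i].tolist() for i in range(1,k) if s[i,4]>40])
E
```

```text
t: 9.57
tool_pos: [0.4279, -0.2577, 0.2051]
tool_rot: [-2.118, 0.208, 2.119]
contact_force: [0.6, 0.3, -0.7]
opening: 0.0212
top max blurred diff vs 1 s ago 15
basalt ((559.5713500976562, -21.72677993774414), (55.65495681762695, 91.37255859375), 84.17337799072266) hatch [-0.116  0.047] z 0.11308145021404203
granite ((868.7510986328125, -175.9261016845703), (56.34225845336914, 65.08834075927734), 78.69538879394531) hatch [ 0.218 -0.045] z 0.03970164770032869
yellow [[326, 197, 32, 11, 183], [366, 204, 33, 11, 186]]
scene max blurred diff vs 1 s ago 3
basalt ((569.6189575195312, -19.044658660888672), (58.582706451416016, 99.80084228515625), 82.64298248291016) hatch [-0.106  0.051] z 0.11289539537874516
granite ((866.1578369140625, -170.620361328125), (64.00100708007812, 98.20698547363281), 79.54872131347656) hatch [ 0.214 -0.04 ] z 0.039740455706462896
yellow [[251, 249, 19, 14, 179], [283, 256, 21, 15, 214]]
```

```bash
python3 -c "
from station import finish_job; print(finish_job())"
```

```text
the job is handed in; nothing more can be done
None
```

The granite blank went through its flap and down the ramp. I drew the fingers back and handed the job in at about 9.7 s of the 42 s allowed; `finish_job` gives no verdict.

**What I did:** I pushed it along the right lane with the partly open fingertips. The contact force I read was at most about 5 N.

**What went wrong:** The first pass went about 5 mm over the top of the blank without touching it. The real tips sit about 20 mm above the reported TCP at that opening. I measured this from depth, went 23 mm lower and pushed again.

**Last checks:**
- **Granite:** it lies flat in the tray at about x = 0.215 m, y = -0.043 m in the hatch frame, with its top at 0.040 m. It showed no motion over the last second.
- **Flaps:** both hang alike in both views. I judged them shut by eye and by the matching size of the yellow areas, and did not measure their angles.
- **Basalt:** the top view puts it within 0.1 mm of where it started.
- **Arm:** it is clear of everything, with no contact force beyond sensor noise.
- **Other objects:** I did not re-measure the star, grinder or chisel, but the arm went nowhere near the star and passed well above the other two.

**Disagreement:** the two cameras differ by about 5 mm on the hatch origin and the granite, and about 10 mm on the basalt, which is partly hidden in the scene view. None of this affects the result.

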